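# Unclamp tasting glasses and squeeze them into the crowded rack

## Robot

A 6-joint arm with a two-finger parallel gripper is mounted at the origin on the work surface. World frame = base frame: x ahead of the robot, y to its left, z up, the work surface at z = 0. Lengths are in m, angles in degrees, forces in N, time in s.
With the tool pointing down it reaches from about 0.275 to 0.825 m from the base axis. Payload 5.2 kg.
Tool frame: the origin (TCP) lies on the mounting face of the last link; the fingertips stand 186 mm ahead of it and the grasp point (between the pads) lies 167 mm ahead of it (hold_point_z is the distance from the TCP to the grasp point, in m); z points along the fingers, x is the direction in which the jaws open and shut, and the axes are right-handed (so a half turn about z gives the same grasp; the last joint's range is limited). The gripper opens to 93 mm and grips with 3 to 60 N. Pads are 15 mm wide; open, the fingers measure 128 mm over their backs; the gripper's body (75 mm by 188 mm) begins 65 mm behind the grasp point.
Start: joints at [-11.62, 14.817, 87.949, -0, 77.235, -11.62], TCP at [0.55, 0, 0.405] pointing down, gripper open.
Joint ranges: [-179.93, 179.93], [-52.35, 119.4], [10.71, 147.94], [-69.91, 249.91], [12.55, 155.21], [-178.61, 178.61]. Speed limits (degrees/s): [147.25, 147.25, 180, 180, 180, 180].

## Interface

Orientations are given as [roll, pitch, yaw] about the fixed x, y, z axes, in that order (R = Rz(yaw) Ry(pitch) Rx(roll)).
In Python, from rig import * gives the robot as it stands. The module is installed in compiled form; this text tells all that it offers.
- The arm moves only by the shell command python3 -m crank 'ROWS' [FORCE]. ROWS is a JSON object of lists of equal length, an entry for each row: "claw": the closure, from -1 (fully open) to 1 (shut); "translation": the shift along the tool's x, y, z in mm, a list of three; "dr": the turn, a rotation vector about the tool's x, y, z in rad, a list of three. In form: {"claw": [claw, ...], "translation": [[x, y, z], ...], "dr": [[wx, wy, wz], ...]}. A call has 1 to 12 rows; each row is the pose to reach, as a shift and turn from the pose commanded when the call began, along the tool's axes at that moment; what a row does not reach only later rows make up. A row lasts 1/12 s, in which the tool goes at most 41.7 mm and 7.16 degrees, less where a joint would pass 70% of its speed; a pose out of reach is approached as far as the arm can. A call with a gripper value outside its range is refused whole. The fingers move at their own pace and stop on an object; FORCE is the grip in N (left out, the last holds). Time passes only in rows, so rows that repeat a pose let the fingers close. It gives the time, the measured TCP pose, the force and the opening at its end, in the units of the state.
- get_obs(): the state, without advancing time (a new reading comes with each control period).
- snapshot(name): name is "scene" or "side" or "wrist"; returns the picture (420x560x3 uint8, red, green, blue); there is no depth.
- camera_model(name): a dict with "camera_matrix" (3x3 intrinsics, pixels), "xyz" and "attitude" of the camera in the world; the wrist camera has in their place "tool_from_camera" (4x4, takes a point from camera to tool coordinates, whose origin is the TCP and whose axes are the tool frame's). Camera axes: x right, y down, z forward; pixel columns grow to the right and rows downward; lengths in m; the calibration is good to about 2 mm. A picture is of the moment at which its call begins: read the wrist's pose just before it. camera_model takes no time and is no camera call.
- close_job(): hands the job in, once; it reports no verdict.
The state is a dict: "time": time; "qpos": joint angles; "joint_velocities": joint speeds; "joint_torque": joint torques, N m; "eef_pos": TCP position; "tcp_rot": TCP orientation; "ft_force": force on the tool from outside, world axes, zero at the start; "ft_torque": the same for the moment, N m; "opening": finger opening in m.
Only numpy, scipy, OpenCV 4.12 (cv2) and the standard library are available. Lean on these libraries where they do the work, as an engineer would, in place of code of your own. Each camera call takes 0.05 s, during which the arm holds its last target. There are 200 camera calls.

## Task

Slide the jaw of the carrying clamp fully open, then set every loose tasting glass (those in the clamp, and the one standing on the shelf if it is there) upright into the beech rack beside the three already in it, gently easing those along the rack to make room, without lifting them out of it or tipping any glass over. When all the glasses stand on the floor of the rack, slide the clamp's jaw fully shut again; leave everything else on the shelf alone.

Things in the scene. Friction and masses are not known exactly. Their poses are not given: they have to be found in the camera images.
- rack: Fixed beech rack; origin: centre of underside; long axis y. Floor 12 mm above the origin, in an open-topped channel 56 mm wide (x), y -159 to 159 mm, between end boards 80 mm high. Along both sides 14 mm kerbs on the floor and round 8 mm rails (centre x = +-32 mm, 70 mm above the origin). Room for six glasses foot to foot plus 30 mm; glasses slide along it on their smooth feet (friction about 0.25).
- clamp: Fixed beech carrying clamp with places for two glasses at x = 0, y = -37 and +37 mm. Origin: centre line of the glasses, at the underside; floor top 12 mm above it. Fixed jaw (36 mm above the origin at its top) on the +x side, sliding jaw on the -x side; little dividers, 24 mm high, at y = 0 and +-74 mm.
- jaw (a joint): Sliding jaw of the clamp, in m: 0 = closed, a 128 mm wide steel lip lies over the feet of the glasses (4 mm above them), so that they cannot be lifted; it slides along the clamp's -x (towards the robot), 0.045 = fully open; friction about 2.5 N, stays where left.
- jaw_knob (a point): Centre of the round upright knob on the sliding jaw, 22 mm across, from 57 to 87 mm above the clamp's underside; this point lies at 72 mm, on the clamp's x = -58 mm when closed. The jaw block below it is 37 mm high. The knob moves with the jaw.
- toggle (a joint): White toggle switch on the shelf, a bystander: 0 as it stands; leave it.
- toggle_tip (a point): Tip of that toggle switch's lever.
- decanter: Square empty glass decanter with stopper, 85 x 85 x 210 mm, bystander. Origin: centre of underside.
- coaster: Black ceramic coaster, 94 mm across, 8 mm thick, bystander. Origin: centre of underside.
- tongs: Stainless ice tongs lying flat, 170 mm long along y, bystander. Origin: centre of underside.
- bitters: Small amber bottle, 44 mm across, 100 mm tall, bystander. Origin: centre of underside.
- bowl: White ceramic nibble bowl, 100 mm across, 40 mm high, bystander. Origin: centre of underside.
- matches: Cardboard matchbox 35 x 55 x 15 mm, bystander. Origin: centre of underside.
- shown1: Stemmed clear tasting glass, 115 mm tall, 170 g: round foot 48 mm across, 6 mm thick; stem 12 mm; straight bowl 44 mm across from 56 to 115 mm up, closed on top by a fixed flush beech dust cap. Origin: centre of its underside; z up. One of the three already standing in the rack, spread along it.
- shown2: Stemmed clear tasting glass, 115 mm tall, 170 g: round foot 48 mm across, 6 mm thick; stem 12 mm; straight bowl 44 mm across from 56 to 115 mm up, closed on top by a fixed flush beech dust cap. Origin: centre of its underside; z up. One of the three already standing in the rack, spread along it.
- shown3: Stemmed clear tasting glass, 115 mm tall, 170 g: round foot 48 mm across, 6 mm thick; stem 12 mm; straight bowl 44 mm across from 56 to 115 mm up, closed on top by a fixed flush beech dust cap. Origin: centre of its underside; z up. One of the three already standing in the rack, spread along it.
- new1: Stemmed clear tasting glass, 115 mm tall, 170 g: round foot 48 mm across, 6 mm thick; stem 12 mm; straight bowl 44 mm across from 56 to 115 mm up, closed on top by a fixed flush beech dust cap. Origin: centre of its underside; z up. To be moved; starts locked in the clamp. May be absent.
- new2: Stemmed clear tasting glass, 115 mm tall, 170 g: round foot 48 mm across, 6 mm thick; stem 12 mm; straight bowl 44 mm across from 56 to 115 mm up, closed on top by a fixed flush beech dust cap. Origin: centre of its underside; z up. To be moved; starts locked in the clamp. May be absent.
- new3: Stemmed clear tasting glass, 115 mm tall, 170 g: round foot 48 mm across, 6 mm thick; stem 12 mm; straight bowl 44 mm across from 56 to 115 mm up, closed on top by a fixed flush beech dust cap. Origin: centre of its underside; z up. To be moved; starts standing free on the shelf, beyond rack and clamp. May be absent.

How it is judged:
By the outcome, as a careful person would: the job done as asked, in the order asked, and still so for the second after the job is handed in, with the robot touching nothing.
Of new1, new2, new3 only 2 to 3 are there at a start; the rules pass over those that are not, and their reading is None.
At some moment in a run one of new3, shown1, shown2, shown3 may be knocked a few centimetres aside while the robot is not near it.
It also fails if it takes over 210 s, if anything falls off the work surface, if the arm or the gripper's body presses on something with over 40 N, if the wrist force passes 120 N, or if a joint passes its speed limit or range.

## Working session

There is one attempt and no reset: what is moved stays moved. The work goes in short steps, Python scripts to look and compute and a shell command to move; the robot and the scene stay as the last step left them, time stands still between calls to the robot, and variables do not carry over. Pictures are saved under pics/ and viewed, about 12 in all and at most 16, crops included, and the job is handed in when it is done.

```bash
mkdir -p pics; python3 - <<'E'
from rig import *
import cv2
print(get_obs())
for n in ("scene","side","wrist"):
    print(n,camera_model(n)); im=snapshot(n); cv2.imwrite(f"pics/{n}0.png",im[:,:,::-1])
E
```

```text
{'time': 0.0, 'qpos': array([-1.16213905e+01,  1.48557015e+01,  8.80092135e+01, -9.66148140e-04,
        7.72333223e+01, -1.16169489e+01]), 'joint_velocities': array([-0.07310913,  0.05586473, -0.04329264, -0.03033301, -0.00996791,
        0.07487779]), 'joint_torque': array([ 2.41929010e-04, -4.37298238e+01, -2.84004611e+01,  7.19661056e-02,
        4.11791797e-02, -1.14769305e-04]), 'eef_pos': array([5.49787745e-01, 4.67536976e-05, 4.03963896e-01]), 'tcp_rot': array([-1.79981141e+02,  9.64147055e-02, -4.21145741e-03]), 'ft_force': array([-0.64702173,  0.71374669,  0.55010796]), 'ft_torque': array([ 0.0486783 , -0.04053958, -0.00400913]), 'opening': 0.0925993947322057}
scene {'camera_matrix': array([[408.97168709,   0.        , 280.3665526 ],
       [  0.        , 408.97168709, 210.18430375],
       [  0.        ,   0.        ,   1.        ]]), 'xyz': array([1.13604978, 0.38757029, 1.03147645]), 'attitude': array([-142.36293958,   -0.21422224,  121.72628245])}
side {'camera_matrix': array([[498.69655123,   0.        , 283.69039403],
       [  0.        , 498.69655123, 204.64792189],
       [  0.        ,   0.        ,   1.        ]]), 'xyz': array([0.48946612, 0.83538525, 0.98942029]), 'attitude': array([-137.85952744,   -0.45961993, -176.17820194])}
wrist {'camera_matrix': array([[361.04426461,   0.        , 278.64679469],
       [  0.        , 361.04426461, 212.19398875],
       [  0.        ,   0.        ,   1.        ]]), 'tool_from_camera': array([[ 9.99999732e-01, -1.78689087e-04,  7.10002792e-04,
         1.24090229e-03],
       [-3.36809209e-05,  9.57505013e-01,  2.88416624e-01,
        -8.03051256e-02],
       [-7.31368136e-04, -2.88416570e-01,  9.57504750e-01,
         2.05276534e-02],
       [ 0.00000000e+00,  0.00000000e+00,  0.00000000e+00,
         1.00000000e+00]])}
```

View pics/scene0.png

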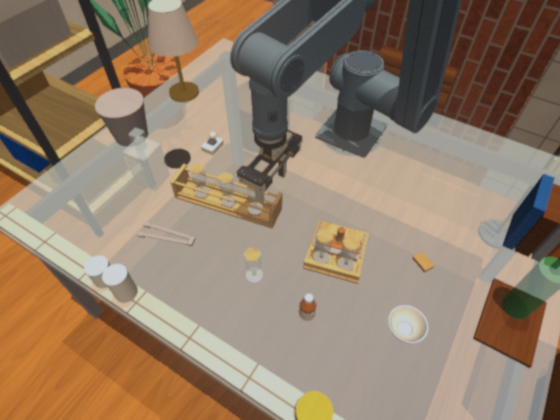

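View pics/side0.png

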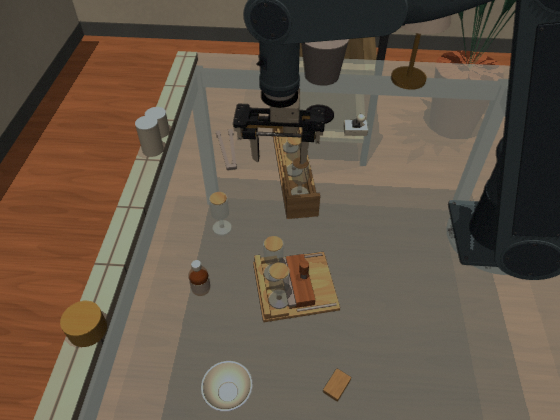

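```bash
cat > h.py <<'E'
import numpy as np, cv2
from scipy.spatial.transform import Rotation as R
from rig import *
def cam(n):
    m=camera_model(n); K=m["camera_matrix"]
    if n=="wrist":
        o=get_obs(); T=np.eye(4); T[:3,:3]=R.from_euler("xyz",o["tcp_rot"],degrees=True).as_matrix(); T[:3,3]=o["eef_pos"]
        T=T@m["tool_from_camera"]
    else:
        T=np.eye(4); T[:3,:3]=R.from_euler("xyz",m["attitude"],degrees=True).as_matrix(); T[:3,3]=m["xyz"]
    return K,T
def cast(c,uv,z):
    K,T=c; d=T[:3,:3]@np.linalg.solve(K,[uv[0],uv[1],1]); p=T[:3,3]; return (p+d*(z-p[2])/d[2]).round(4)
def proj(c,P):
    K,T=c; q=K@(T[:3,:3].T@(np.array(P)-T[:3,3])); return (q[:2]/q[2]).round(1)
def save(n,f,crop=None,k=1):
    c=cam(n); im=snapshot(n)[:,:,::-1]
    np.savez(f"pics/{f}.npz",im=im,K=c[0],T=c[1])
    if crop: x0,y0,x1,y1=crop; im=im[y0:y1,x0:x1]
    cv2.imwrite(f"pics/{f}.png",cv2.resize(np.ascontiguousarray(im),None,fx=k,fy=k,interpolation=cv2.INTER_CUBIC)); return c
def load(f):
    a=np.load(f"pics/{f}.npz"); return (a["K"],a["T"]),a["im"]
E
python3 - <<'E'
from h import *
s=cam("scene"); d=cam("side")
print("new3 foot",cast(s,(254,275),.003),cast(d,(222,227),.003),"cap",cast(s,(253,256),.115),cast(d,(219,198),.115))
print("clampcaps",cast(s,(324,235),.127),cast(s,(355,239),.127),cast(d,(274,243),.127),cast(d,(279,271),.127))
print("rackcaps",[cast(s,p,.127) for p in((200,174),(227,180),(256,187))],[cast(d,p,.127) for p in((292,143),(295,168),(299,190))])
print("rack top corners z.08",[cast(s,p,.08) for p in((174,172),(282,202),(272,220))],[cast(d,p,.08) for p in((283,192),(315,190))])
print("knob",cast(d,(304,264),.087),cast(s,(341,231),.087))
print("clamp fl corners",[cast(s,p,.012) for p in((307,270),(358,279),(368,238),(316,225))],[cast(d,p,.012) for p in((262,317),(338,302),(327,253),(256,258))])
E
python3 - <<'E'
import cv2
a=cv2.imread('pics/scene0.png')[150:290,150:390]
b=cv2.imread('pics/side0.png')[120:325,190:350]
cv2.imwrite('pics/c0.png',cv2.resize(a,None,fx=3.3,fy=3.3,interpolation=2))
cv2.imwrite('pics/c1.png',cv2.resize(b,None,fx=2.9,fy=2.9,interpolation=2))
E
```

```text
new3 foot [0.6958 0.0322 0.003 ] [0.6934 0.0329 0.003 ] cap [0.6989 0.0376 0.115 ] [0.6908 0.0355 0.115 ]
clampcaps [0.5506 0.1665 0.127 ] [0.5185 0.2424 0.127 ] [0.5481 0.1703 0.127 ] [0.5319 0.2428 0.127 ]
rackcaps [array([ 0.5518, -0.2526,  0.127 ]), array([ 0.5285, -0.1697,  0.127 ]), array([ 0.5059, -0.0817,  0.127 ])] [array([ 0.5274, -0.1632,  0.127 ]), array([ 0.5146, -0.0691,  0.127 ]), array([0.5011, 0.0063, 0.127 ])]
rack top corners z.08 [array([ 0.5581, -0.3609,  0.08  ]), array([ 0.4813, -0.0073,  0.08  ]), array([0.5533, 0.0031, 0.08  ])] [array([ 0.5416, -0.0289,  0.08  ]), array([ 0.4614, -0.0419,  0.08  ])]
knob [0.4803 0.1929 0.087 ] [0.4875 0.191  0.087 ]
clamp fl corners [array([0.6073, 0.1538, 0.012 ]), array([0.5571, 0.2886, 0.012 ]), array([0.4162, 0.2555, 0.012 ]), array([0.4564, 0.1002, 0.012 ])] [array([0.5659, 0.2877, 0.012 ]), array([0.3991, 0.2379, 0.012 ]), array([0.425 , 0.1028, 0.012 ]), array([0.5956, 0.1302, 0.012 ])]
```

View pics/c0.png

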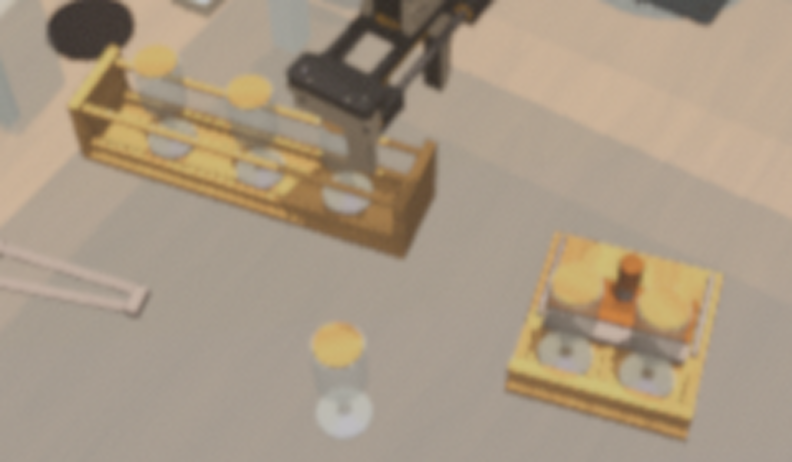

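```bash
python3 -m crank '{"claw":[-1,-1,-1,-1,-1,-1,-1,-1,-1,-1],"translation":[[-10,-36,-3],[-20,-72,-5],[-30,-108,-8],[-40,-144,-12],[-45,-180,-15],[-50,-210,-15],[-50,-220,-15],[-50,-220,-15],[-50,-220,-15],[-50,-220,-15]],"dr":[[0,0,-0.06],[0,0,-0.12],[0,0,-0.18],[0,0,-0.23],[0,0,-0.28],[0,0,-0.28],[0,0,-0.28],[0,0,-0.28],[0,0,-0.28],[0,0,-0.28]]}'
python3 - <<'E'
from h import *
save("wrist","w1"); save("scene","s1",(150,140,290,240),4)
E
```

```text
time: 0.98
eef_pos: [0.5004, 0.2189, 0.4194]
tcp_rot: [180.0, 0.0, 16.0]
ft_force: [0.5, -1.0, -0.1]
opening: 0.0929
```

View pics/w1.png

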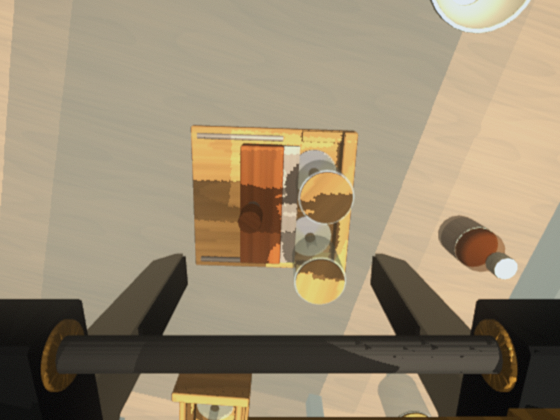

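View pics/s1.png

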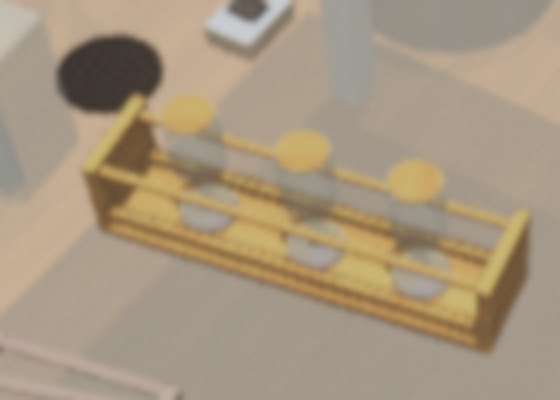

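```bash
python3 - <<'E'
from h import *
c,im=load("w1")
for n,p,z in(("TL",(192,127),.012),("TR",(357,131),.012),("BL",(195,264),.012),("cap+",(326,197),.127),("cap-",(320,281),.127),("foot+",(314,171),.02),("foot-",(311,238),.02),("knob",(250,216),.087),("blockTop TL",(241,145),.037),("BL",(241,263),.037),("block TR",(283,145),.037),("BR",(281,264),.037)): print(n,cast(c,p,z))
s,_=load("s1")
f=lambda u,v,z:cast(s,(150+u/4,140+v/4),z)
C=[f(527,214,.08),f(489,294,.08),f(140,99,.08),f(88,172,.08)]
print("rack corners",*C); a=(C[0]+C[1]-C[2]-C[3])/2; ctr=np.mean(C,0); y=np.degrees(np.arctan2(-a[0],a[1])); print(ctr,"yaw",y,"len",np.linalg.norm(a))
t=np.radians(y); ex=np.array([np.cos(t),np.sin(t)]); ey=np.array([-ex[1],ex[0]])
for p in((188,113),(302,150),(416,180)):
    P=f(*p,.127); q=P[:2]-ctr[:2]; print("cap",P,"rack frame",ex@q,ey@q)
E
```

```text
TL [0.3989 0.2481 0.012 ]
TR [0.566  0.2917 0.012 ]
BL [0.4349 0.0958 0.012 ]
cap+ [0.534 0.239 0.127]
cap- [0.5517 0.1689 0.127 ]
foot+ [0.5343 0.2401 0.02  ]
foot- [0.5541 0.1669 0.02  ]
knob [0.4814 0.1948 0.087 ]
blockTop TL [0.4544 0.2475 0.037 ]
BL [0.4859 0.1238 0.037 ]
block TR [0.4945 0.259  0.037 ]
BR [0.5283 0.1347 0.037 ]
rack corners [ 0.4535 -0.0253  0.08  ] [ 0.533  -0.0089  0.08  ] [ 0.5152 -0.3519  0.08  ] [ 0.5969 -0.3356  0.08  ]
[ 0.52465  -0.180425  0.08    ] yaw 10.882599452351627 len 0.3326320226616794
cap [ 0.538  -0.2751  0.127 ] rack frame -0.004764461603301264 -0.09549281664413647
cap [ 0.5228 -0.1794  0.127 ] rack frame -0.001623212629017298 0.0013558413480193082
cap [ 0.5026 -0.091   0.127 ] rack frame -0.004770263810751272 0.09197976792847348
```

```bash
python3 -m crank '{"claw":[0,0,0,0,0,0],"translation":[[-11,11,30],[-22,22,60],[-22,22,95],[-22,22,95],[-22,22,95],[-22,22,95]],"dr":[[0,0,0.026],[0,0,0.026],[0,0,0.026],[0,0,0.026],[0,0,0.026],[0,0,0.026]]}' 20
cat >> h.py <<'E'
def delta(x,y,z,yaw):
    o=get_obs(); r=R.from_euler("xyz",o["tcp_rot"],degrees=True); d=r.inv().apply(np.array([x,y,z])-o["eef_pos"])*1000
    w=(r.inv()*R.from_euler("xyz",[180,0,yaw],degrees=True)).as_rotvec(); print("delta",d.round(1),w.round(4))
E
python3 - <<'E'
from h import *
save("side","d2",(210,200,350,340),4)
save("wrist","w2")
E
```

```text
time: 1.58
eef_pos: [0.486, 0.1924, 0.3264]
tcp_rot: [180.0, -0.1, 14.5]
ft_force: [0.6, 0.6, 0.4]
opening: 0.0576
```

View pics/w2.png

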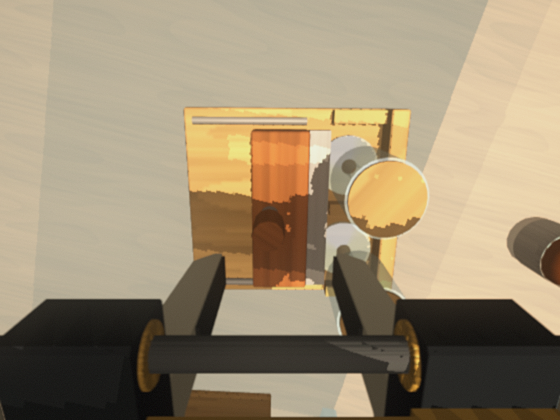

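```bash
python3 - <<'E'
from h import *
c,im=load("w2")
k=cast(c,(267,240),.087); print("knob top",k,"base",cast(c,(270,222),.057))
print("caps",cast(c,(387,198),.127),"feet",cast(c,(349,166),.02),cast(c,(344,251),.02))
cv2.imwrite("pics/w2c.png",cv2.resize(im[120:330,180:420],None,fx=3,fy=3,interpolation=2))
E
```

```text
knob top [0.4823 0.1864 0.087 ] base [0.483  0.1891 0.057 ]
caps [0.5336 0.2395 0.127 ] feet [0.5349 0.2384 0.02  ] [0.5531 0.1674 0.02  ]
```

View pics/w2c.png

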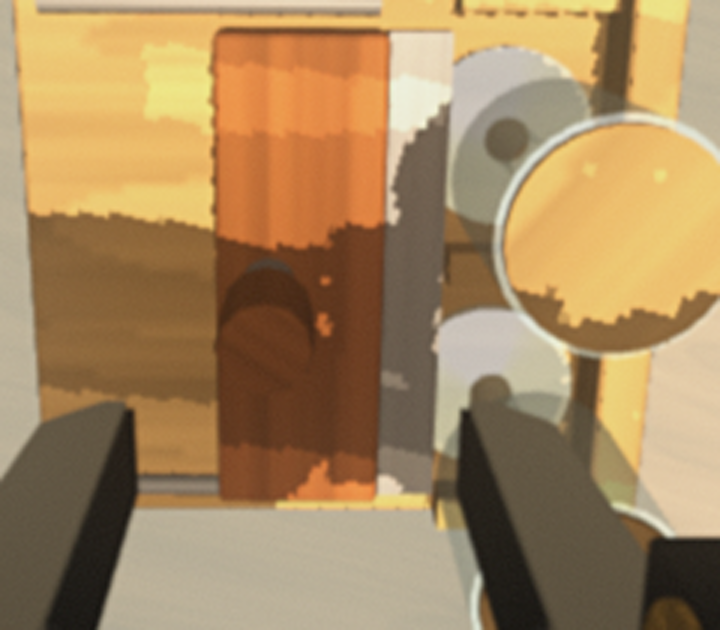

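```bash
python3 - <<'E'
from h import *
delta(.486,.188,.243,14.5)
E
python3 -m crank '{"claw":[0,0,0,0,0,0,1,1,1,1,1,1],"translation":[[0,4,15],[1,4,40],[1,4,62],[1,4,78],[1,4,83],[1,4,83],[1,4,83],[1,4,83],[1,4,83],[1,4,83],[1,4,83],[1,4,83]],"dr":[[0,0,0],[0,0,0],[0,0,0],[0,0,0],[0,0,0],[0,0,0],[0,0,0],[0,0,0],[0,0,0],[0,0,0],[0,0,0],[0,0,0]]}' 20
```

```text
delta [-1.7  4.6 84.1] [ 0.0004 -0.0042  0.0006]
time: 2.68
eef_pos: [0.4848, 0.1888, 0.2422]
tcp_rot: [180.0, 0.3, 14.6]
ft_force: [-9.6, -3.6, 9.1]
opening: 0.0213
```

```bash
python3 -m crank '{"claw":[1,1,1,1,1,1,1,1,1,1],"translation":[[-5,0,0],[-12,0,0],[-20,0,0],[-28,0,0],[-35,0,0],[-40,0,0],[-44,0,0],[-47,0,0],[-49,0,0],[-49,0,0]],"dr":[[0,0,0],[0,0,0],[0,0,0],[0,0,0],[0,0,0],[0,0,0],[0,0,0],[0,0,0],[0,0,0],[0,0,0]]}'
```

```text
time: 3.52
eef_pos: [0.4397, 0.1772, 0.2422]
tcp_rot: [-180.0, -0.1, 14.5]
ft_force: [3.0, 6.3, -0.0]
opening: 0.0218
```

```bash
python3 -m crank '{"claw":[1,1,1,1],"translation":[[-2,0,0],[-4,0,0],[-4,0,0],[-4,0,0]],"dr":[[0,0,0],[0,0,0],[0,0,0],[0,0,0]]}'
```

```text
time: 3.85
eef_pos: [0.4384, 0.1767, 0.2423]
tcp_rot: [-180.0, -0.6, 14.5]
ft_force: [13.3, 10.0, -10.5]
opening: 0.022
```

```bash
python3 -m crank '{"claw":[0,0,0,0,0,0,0,0],"translation":[[2,0,0],[4,0,0],[4,0,0],[4,0,-20],[4,0,-60],[4,0,-100],[4,0,-140],[4,0,-175]],"dr":[[0,0,0],[0,0,0],[0,0,0],[0,0,0],[0,0,0],[0,0,0],[0,0,0],[0,0,0]]}'
python3 -m crank '{"claw":[-1,-1,-1,-1,-1,-1,-1,-1,-1,-1,-1,-1],"translation":[[0,36,0],[0,72,0],[0,108,0],[0,144,0],[0,180,0],[0,216,0],[0,252,0],[0,288,0],[0,318,0],[0,328,0],[0,328,0],[0,328,0]],"dr":[[0,0,0],[0,0,0],[0,0,0.02],[0,0,0.04],[0,0,0.05],[0,0,0.05],[0,0,0.05],[0,0,0.05],[0,0,0.05],[0,0,0.05],[0,0,0.05],[0,0,0.05]]}'
python3 - <<'E'
from h import *
save("wrist","w3"); save("scene","s3")
E
```

```text
time: 4.52
eef_pos: [0.4387, 0.1765, 0.419]
tcp_rot: [180.0, 0.0, 14.5]
ft_force: [0.4, 0.8, 0.1]
opening: 0.0465
time: 5.52
eef_pos: [0.5213, -0.1404, 0.4162]
tcp_rot: [-179.9, 0.1, 11.6]
ft_force: [-1.0, -0.5, -0.2]
opening: 0.093
```

View pics/w3.png

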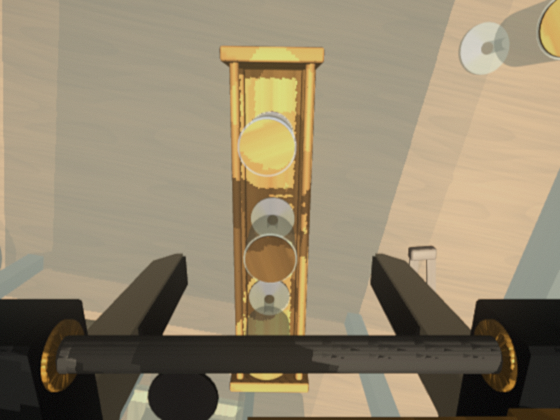

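```bash
python3 - <<'E'
from h import *
c,im=load("w3")
L=[cast(c,p,.08) for p in((220,62),(323,62),(231,384),(308,384))]; print("inner faces",*L)
L2=[cast(c,p,.074) for p in((235,70),(308,70),(238,320),(305,320))]; print("rails L,R",*L2)
cp=[cast(c,(267,147),.127),cast(c,(271,260),.127)]; ft=[cast(c,(271.5,219),.021),cast(c,(269,299),.021)]
print("caps",*cp,"feet",*ft,"third cap",cast(c,(268,376),.127))
a=(L2[0]+L2[1]-L2[2]-L2[3])/2; y=np.degrees(np.arctan2(-a[0],a[1])); print("yaw rails",y)
a=(L[0]+L[1]-L[2]-L[3])/2; y=np.degrees(np.arctan2(-a[0],a[1])); print("yaw ends",y,"len",np.linalg.norm(a))
t=np.radians(y); ex=np.array([np.cos(t),np.sin(t)]); ey=np.array([-ex[1],ex[0]]); ctr=np.mean(L,0)[:2]; print(ctr)
for p in L2+cp+ft: print((ex@(p[:2]-ctr)).round(4),(ey@(p[:2]-ctr)).round(4))
s,_=load("s3")
E
```

```text
inner faces [ 0.4528 -0.0393  0.08  ] [ 0.5348 -0.0225  0.08  ] [ 0.5139 -0.3518  0.08  ] [ 0.5942 -0.3352  0.08  ]
rails L,R [ 0.465  -0.0425  0.074 ] [ 0.5245 -0.0303  0.074 ] [ 0.508  -0.2772  0.074 ] [ 0.575  -0.2634  0.074 ]
caps [ 0.5038 -0.0932  0.127 ] [ 0.5244 -0.1814  0.127 ] feet [ 0.5226 -0.1809  0.021 ] [ 0.5389 -0.2777  0.021 ] third cap [ 0.5439 -0.2932  0.127 ]
yaw rails 11.302866190868395
yaw ends 10.909318582182658 len 0.31835329823955016
[ 0.523925 -0.1872  ]
-0.0305 0.1532
0.0303 0.154
-0.0327 -0.0854
0.0357 -0.0845
-0.002 0.0961
0.0016 0.0056
-0.0001 0.0064
-0.0024 -0.0917
```

```bash
python3 -m crank '{"claw":[-1,-1,-1,-1,-1,-1,-1,-1,-1,-1,-1,-1],"translation":[[-4,35,10],[-8,70,20],[-8,105,30],[-8,130,40],[-8,138,60],[-8,138,90],[-8,138,120],[-8,138,140],[-8,138,146],[-8,138,146],[-8,138,146],[-8,138,146]],"dr":[[0,0,0.009],[0,0,0.009],[0,0,0.009],[0,0,0.009],[0,0,0.009],[0,0,0.009],[0,0,0.009],[0,0,0.009],[0,0,0.009],[0,0,0.009],[0,0,0.009],[0,0,0.009]]}' 10
cat >> h.py <<'E'
YAW=11.1; _t=np.radians(YAW); EX=np.array([np.cos(_t),np.sin(_t)]); EY=np.array([-EX[1],EX[0]]); C0=np.array([.524,-.187])
def rk(x,y): return C0+EX*x+EY*y
def inrk(p): q=np.array(p)[:2]-C0; return (np.array([EX@q,EY@q])*1000).round(1)
E
python3 - <<'E'
from h import *
print(inrk(get_obs()["eef_pos"])); delta(*rk(-.002,-.092),.270,YAW)
save("wrist","w4"); save("scene","s4")
save("side","d4")
E
```

```text
time: 6.62
eef_pos: [0.5428, -0.2771, 0.2728]
tcp_rot: [179.9, -0.1, 11.2]
ft_force: [-0.2, -0.4, 0.1]
opening: 0.0932
[  1.1 -92. ]
delta [-3.1 -0.   2.8] [ 0.0024 -0.0022  0.0023]
```

View pics/w4.png

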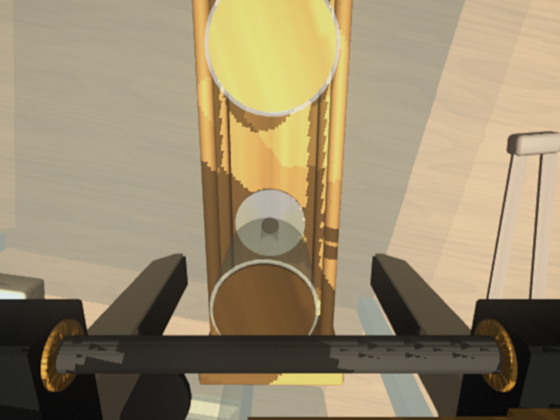

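```bash
python3 - <<'E'
from h import *
c,im=load("w4"); print("A cap",inrk(cast(c,(265,316),.127)),"foot",inrk(cast(c,(270,226),.021)),"B cap",inrk(cast(c,(274,46),.127)))
E
python3 -m crank '{"claw":[-1,-1,0.6,1,1,1,1,1,1,1],"translation":[[-2,0,1],[-2,0,1],[-2,0,1],[-2,0,1],[-2,0,1],[-2,0,1],[-2,0,1],[-2,0,1],[-2,0,1],[-2,0,1]],"dr":[[0,0,0],[0,0,0],[0,0,0],[0,0,0],[0,0,0],[0,0,0],[0,0,0],[0,0,0],[0,0,0],[0,0,0]]}' 10
```

```text
A cap [ -2.7 -93. ] foot [ -2.9 -92. ] B cap [1.  5.2]
time: 7.6
eef_pos: [0.54, -0.2778, 0.2697]
tcp_rot: [-180.0, 0.0, 11.2]
ft_force: [-0.6, -0.3, -0.1]
opening: 0.0443
```

```bash
python3 -m crank '{"claw":[1,1,1,1,1,1,1,1,-1,-1,-1,-1],"translation":[[0,3,0],[0,8,0],[0,15,0],[0,22,0],[0,29,0],[0,35,0],[0,39,0],[0,40,0],[0,40,0],[0,40,0],[0,40,0],[0,40,0]],"dr":[[0,0,0],[0,0,0],[0,0,0],[0,0,0],[0,0,0],[0,0,0],[0,0,0],[0,0,0],[0,0,0],[0,0,0],[0,0,0],[0,0,0]]}' 10
python3 -m crank '{"claw":[-1,-1,-1,-1,-1,-1,1,1,1,1,1,1],"translation":[[1,-30,0],[2,-65,0],[3,-100,0],[3,-130,0],[3,-138,0],[3,-138,0],[3,-138,0],[3,-138,0],[3,-138,0],[3,-138,0],[3,-138,0],[3,-138,0]],"dr":[[0,0,0],[0,0,0],[0,0,0],[0,0,0],[0,0,0],[0,0,0],[0,0,0],[0,0,0],[0,0,0],[0,0,0],[0,0,0],[0,0,0]]}' 10
python3 - <<'E'
from h import *
print(inrk(get_obs()["eef_pos"])); save("wrist","w5")
E
```

```text
time: 8.6
eef_pos: [0.5478, -0.3167, 0.2699]
tcp_rot: [180.0, -0.0, 11.2]
ft_force: [-0.3, -0.1, 0.0]
opening: 0.0657
time: 9.6
eef_pos: [0.5241, -0.1817, 0.2696]
tcp_rot: [-180.0, 0.0, 11.1]
ft_force: [-0.2, 0.6, 0.6]
opening: 0.0578
[1.1 5.1]
```

```bash
python3 -m crank '{"claw":[1,1,1,1,1,1],"translation":[[0,0,0],[0,0,0],[0,0,0],[0,5,0],[0,12,0],[0,19,0]],"dr":[[0,0,0],[0,0,0],[0,0,0],[0,0,0],[0,0,0],[0,0,0]]}' 10
python3 -m crank '{"claw":[1,1,1,1,1,1,1,1,-1,-1,-1,-1],"translation":[[0,9,0],[0,18,0],[0,27,0],[0,36,0],[0,45,0],[0,54,0],[0,62,0],[0,66,0],[0,66,0],[0,66,0],[0,66,0],[0,66,0]],"dr":[[0,0,0],[0,0,0],[0,0,0],[0,0,0],[0,0,0],[0,0,0],[0,0,0],[0,0,0],[0,0,0],[0,0,0],[0,0,0],[0,0,0]]}' 10
python3 - <<'E'
from h import *
print(inrk(get_obs()["eef_pos"])); save("scene","s5",(150,140,290,240),4)
E
```

```text
time: 10.15
eef_pos: [0.5278, -0.2002, 0.2697]
tcp_rot: [180.0, 0.0, 11.2]
ft_force: [-0.5, 0.1, -1.4]
opening: 0.0439
time: 11.15
eef_pos: [0.5405, -0.2639, 0.2699]
tcp_rot: [-180.0, -0.0, 11.2]
ft_force: [1.2, 0.2, 0.2]
opening: 0.0661
[  1.4 -78.7]
```

View pics/s5.png

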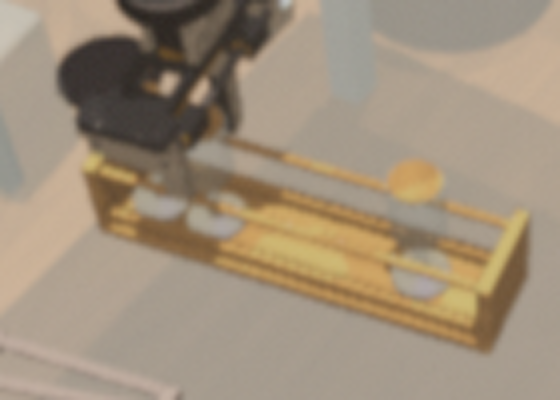

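```bash
python3 -m crank '{"claw":[-1,-1,-1,-1,-1,-1,-1,-1,1,1,1,1],"translation":[[0,-30,0],[-1,-65,0],[-2,-100,0],[-2,-135,0],[-3,-165,0],[-3,-174,0],[-3,-174,0],[-3,-174,0],[-3,-174,0],[-3,-174,0],[-3,-174,0],[-3,-174,0]],"dr":[[0,0,0],[0,0,0],[0,0,0],[0,0,0],[0,0,0],[0,0,0],[0,0,0],[0,0,0],[0,0,0],[0,0,0],[0,0,0],[0,0,0]]}' 10
python3 - <<'E'
from h import *
print(inrk(get_obs()["eef_pos"]))
E
python3 -m crank '{"claw":[1,1,1,1,1,1,1,1,1,1,1,1],"translation":[[0,0,0],[0,0,0],[0,0,0],[0,0,0],[0,-3,0],[0,-8,0],[0,-15,0],[0,-22,0],[0,-29,0],[0,-34,0],[0,-36,0],[0,-36,0]],"dr":[[0,0,0],[0,0,0],[0,0,0],[0,0,0],[0,0,0],[0,0,0],[0,0,0],[0,0,0],[0,0,0],[0,0,0],[0,0,0],[0,0,0]]}' 10
python3 - <<'E'
from h import *
print(inrk(get_obs()["eef_pos"])); delta(.5343,.2390,.36,14.5); delta(.5343,.2390,.269,14.5)
E
```

```text
time: 12.2
eef_pos: [0.5041, -0.0954, 0.2696]
tcp_rot: [180.0, 0.0, 11.1]
ft_force: [-0.1, -0.4, 0.0]
opening: 0.0709
[-1.9 93.8]
time: 13.2
eef_pos: [0.4966, -0.0581, 0.2697]
tcp_rot: [-180.0, 0.0, 11.2]
ft_force: [1.3, 0.3, -0.9]
opening: 0.0438
[ -2.1 131.7]
delta [  94.8 -284.1  -90.2] [-0.0004  0.0003 -0.057 ]
delta [  94.8 -284.1    0.8] [-0.0004  0.0003 -0.057 ]
```

```bash
python3 -m crank '{"claw":[-1,-1,-1,-1,-1,-1,-1,-1,-1],"translation":[[0,0,0],[0,0,0],[0,0,0],[0,0,0],[0,0,0],[0,0,-15],[0,0,-50],[0,0,-85],[0,0,-95]],"dr":[[0,0,0],[0,0,0],[0,0,0],[0,0,0],[0,0,0],[0,0,0],[0,0,0],[0,0,0],[0,0,0]]}' 10
python3 -m crank '{"claw":[-1,-1,-1,-1,-1,-1,-1,-1,-1,-1,-1,-1],"translation":[[12,-35,0],[24,-70,0],[36,-105,0],[48,-140,0],[60,-175,0],[71,-210,0],[82,-245,0],[92,-275,0],[95,-284,0],[95,-284,0],[95,-284,0],[95,-284,0]],"dr":[[0,0,0],[0,0,-0.02],[0,0,-0.04],[0,0,-0.057],[0,0,-0.057],[0,0,-0.057],[0,0,-0.057],[0,0,-0.057],[0,0,-0.057],[0,0,-0.057],[0,0,-0.057],[0,0,-0.057]]}'
python3 - <<'E'
from h import *
delta(.5343,.2390,.269,14.5); save("wrist","w6")
E
```

```text
time: 13.95
eef_pos: [0.498, -0.0595, 0.3697]
tcp_rot: [179.8, -0.4, 11.2]
ft_force: [0.2, -0.5, 1.0]
opening: 0.0926
time: 14.95
eef_pos: [0.535, 0.2367, 0.3644]
tcp_rot: [180.0, 0.1, 14.4]
ft_force: [-0.5, 0.9, -0.2]
opening: 0.093
delta [-0.  -2.4 95.4] [ 0.0007  0.001  -0.0019]
```

View pics/w6.png

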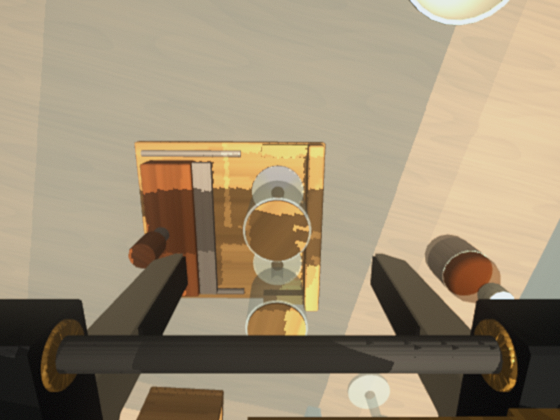

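```bash
python3 - <<'E'
from h import *
c,im=load("w6"); print(cast(c,(277,230),.127),cast(c,(277.5,193),.02),"minus",cast(c,(276.5,332),.127),cast(c,(277.5,267),.02),"knob",cast(c,(147,250),.087))
E
python3 -m crank '{"claw":[-1,-1,-1,-1,-1,-1,1,1,1,1,1,1],"translation":[[0,-1,25],[0,-2,55],[0,-2,80],[0,-2,94],[0,-2,95],[0,-2,95],[0,-2,95],[0,-2,95],[0,-2,95],[0,-2,95],[0,-2,95],[0,-2,95]],"dr":[[0,0,0],[0,0,0],[0,0,0],[0,0,0],[0,0,0],[0,0,0],[0,0,0],[0,0,0],[0,0,0],[0,0,0],[0,0,0],[0,0,0]]}' 20
python3 -m crank '{"claw":[1,1,1],"translation":[[0,0,0],[0,0,0],[0,0,0]],"dr":[[0,0,0],[0,0,0],[0,0,0]]}' 20
```

```text
[0.5344 0.2393 0.127 ] [0.5348 0.2374 0.02  ] minus [0.5527 0.1661 0.127 ] [0.5533 0.165  0.02  ] knob [0.4451 0.1848 0.087 ]
time: 16.0
eef_pos: [0.5346, 0.2401, 0.2702]
tcp_rot: [-180.0, -0.0, 14.4]
ft_force: [0.7, -0.4, -0.2]
opening: 0.0575
time: 16.25
eef_pos: [0.5344, 0.24, 0.2697]
tcp_rot: [-180.0, 0.0, 14.4]
ft_force: [-1.2, 0.5, 0.6]
opening: 0.0441
```

```bash
python3 -m crank '{"claw":[1,1,1,1,1,1],"translation":[[0,0,-10],[0,0,-35],[0,0,-70],[0,0,-105],[0,0,-135],[0,0,-140]],"dr":[[0,0,0],[0,0,0],[0,0,0],[0,0,0],[0,0,0],[0,0,0]]}' 20
python3 - <<'E'
from h import *
p=get_obs(); print(p["opening"]); delta(*rk(0,-.026),.41,YAW)
E
```

```text
time: 16.75
eef_pos: [0.5354, 0.2403, 0.4166]
tcp_rot: [180.0, -0.6, 14.5]
ft_force: [1.0, 0.2, -1.4]
opening: 0.0436
0.043618718040237994
delta [-119.2  436.9    5.4] [-0.0001 -0.0105  0.0585]
```

```bash
python3 -m crank '{"claw":[1,1,1,1,1,1,1,1,1,1,1,1],"translation":[[-8,25,0],[-17,62,0],[-27,99,0],[-37,136,0],[-47,173,0],[-57,210,0],[-67,247,0],[-77,284,0],[-87,321,0],[-97,358,0],[-107,395,0],[-117,425,0]],"dr":[[0,0,0],[0,0,0.01],[0,0,0.02],[0,0,0.03],[0,0,0.04],[0,0,0.05],[0,0,0.058],[0,0,0.058],[0,0,0.058],[0,0,0.058],[0,0,0.058],[0,0,0.058]]}'
python3 -m crank '{"claw":[1,1,1,1],"translation":[[-2,12,0],[-2,12,0],[-2,12,0],[-2,12,0]],"dr":[[0,0,0],[0,0,0],[0,0,0],[0,0,0]]}'
python3 - <<'E'
from h import *
print(inrk(get_obs()["eef_pos"])); delta(*rk(0,-.026),.2705,YAW); save("wrist","w7"); save("scene","s7",(150,120,290,240),4)
E
```

```text
time: 17.75
eef_pos: [0.5267, -0.2034, 0.4089]
tcp_rot: [-180.0, 0.1, 11.1]
ft_force: [-0.2, 0.4, -0.9]
opening: 0.0436
time: 18.08
eef_pos: [0.5275, -0.2117, 0.4093]
tcp_rot: [-179.9, 0.0, 11.2]
ft_force: [0.3, 0.5, -1.8]
opening: 0.0438
[ -1.3 -24.9]
delta [  1.4   1.3 138.8] [-0.0016  0.0006  0.0009]
```

View pics/w7.png

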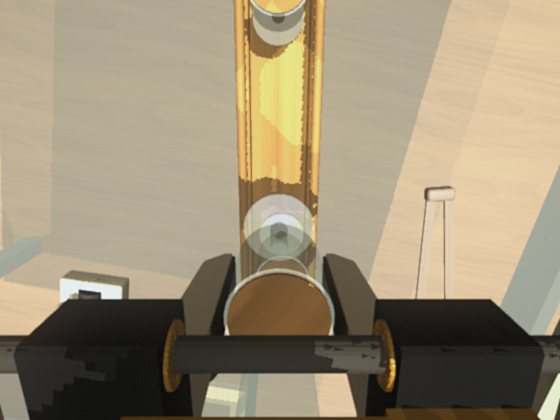

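```bash
python3 - <<'E'
from h import *
c,im=load("w7"); print("held foot",inrk(cast(c,(280.5,226),.158)),"C foot",inrk(cast(c,(277,19),.021)),inrk(cast(c,(277,22),.018)),"ring",inrk(cast(c,(284,268),.127)))
for x in(-32,32):
  print([proj(c,[*rk(x/1000,y/1000),.07]) for y in(0,100)])
E
```

```text
held foot [  1.2 -23.7] C foot [ -1.7 129.9] [ -1.8 127.9] ring [  4.2 -69.5]
[array([242.8, 168.7]), array([239.5,  46.3])]
[array([314.8, 168.8]), array([318.4,  46.4])]
```

View pics/s7.png

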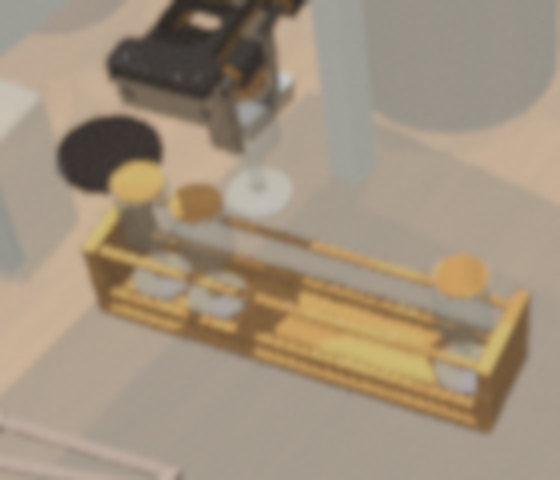

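```bash
python3 - <<'E'
from h import *
s,_=load("s7")
for p in((137,182),(196,203),(461,275)): print(inrk(cast(s,(150+p[0]/4,120+p[1]/4),.127)))
E
python3 -m crank '{"claw":[1,1,1,1,1,1,1,1,1,1],"translation":[[0,2,20],[0,2,50],[0,2,80],[0,2,105],[0,2,122],[0,2,131],[0,2,136],[0,2,138],[0,2,139],[0,2,139]],"dr":[[0,0,0],[0,0,0],[0,0,0],[0,0,0],[0,0,0],[0,0,0],[0,0,0],[0,0,0],[0,0,0],[0,0,0]]}'
```

```text
[   0.3 -130.8]
[  3.8 -78.7]
[ -0.8 134.6]
time: 19.02
eef_pos: [0.5284, -0.2149, 0.2718]
tcp_rot: [179.9, -0.1, 11.1]
ft_force: [0.0, -0.8, -1.2]
opening: 0.0435
```

```bash
python3 -m crank '{"claw":[1,1,1],"translation":[[0,0,1],[0,0,1],[0,0,1]],"dr":[[0,0,0],[0,0,0],[0,0,0]]}'
```

```text
time: 19.27
eef_pos: [0.528, -0.215, 0.2704]
tcp_rot: [180.0, -0.0, 11.1]
ft_force: [0.0, -0.1, -1.7]
opening: 0.0439
```

Lower 1 mm to touch, open, and rise; then back to the second clamp glass.

```bash
python3 -m crank '{"claw":[1,1,-1,-1,-1,-1,-1,-1,-1,-1,-1,-1],"translation":[[0,0,0.8],[0,0,0.8],[0,0,0.8],[0,0,0.8],[0,0,0.8],[0,0,0.8],[0,0,0.8],[0,0,0.8],[0,0,-15],[0,0,-50],[0,0,-85],[0,0,-95]],"dr":[[0,0,0],[0,0,0],[0,0,0],[0,0,0],[0,0,0],[0,0,0],[0,0,0],[0,0,0],[0,0,0],[0,0,0],[0,0,0],[0,0,0]]}'
python3 - <<'E'
from h import *
print(inrk(get_obs()["eef_pos"])); delta(.5532,.1672,.365,14.5)
E
```

```text
time: 20.27
eef_pos: [0.5289, -0.2155, 0.37]
tcp_rot: [179.7, -0.3, 11.1]
ft_force: [1.0, -1.2, 0.3]
opening: 0.0932
[ -0.6 -28.9]
delta [  97.6 -370.8    3.6] [ 0.0057 -0.0055 -0.0589]
```

```bash
python3 -m crank '{"claw":[-1,-1,-1,-1,-1,-1,-1,-1,-1,-1,-1,-1],"translation":[[8,-30,0],[18,-67,0],[28,-104,0],[38,-141,0],[48,-178,0],[57,-215,0],[67,-252,0],[77,-289,0],[87,-326,0],[95,-360,0],[98,-371,0],[98,-371,0]],"dr":[[0,0,0],[0,0,-0.01],[0,0,-0.02],[0,0,-0.03],[0,0,-0.04],[0,0,-0.05],[0,0,-0.059],[0,0,-0.059],[0,0,-0.059],[0,0,-0.059],[0,0,-0.059],[0,0,-0.059]]}'
python3 -m crank '{"claw":[-1,-1],"translation":[[0,0,0],[0,0,0]],"dr":[[0,0,0],[0,0,0]]}'
python3 - <<'E'
from h import *
delta(.5532,.1672,.2697,14.5); save("wrist","w8");save("scene","s8",(150,120,390,300),3.2)
E
```

```text
time: 21.27
eef_pos: [0.5522, 0.1708, 0.3643]
tcp_rot: [-180.0, 0.0, 14.7]
ft_force: [-0.0, 0.0, 0.6]
opening: 0.0929
time: 21.43
eef_pos: [0.5526, 0.1669, 0.3645]
tcp_rot: [180.0, 0.0, 14.5]
ft_force: [-0.8, 0.0, -0.4]
opening: 0.0927
delta [ 0.7 -0.2 94.8] [ 0.0007  0.0007 -0.0006]
```

View pics/s8.png

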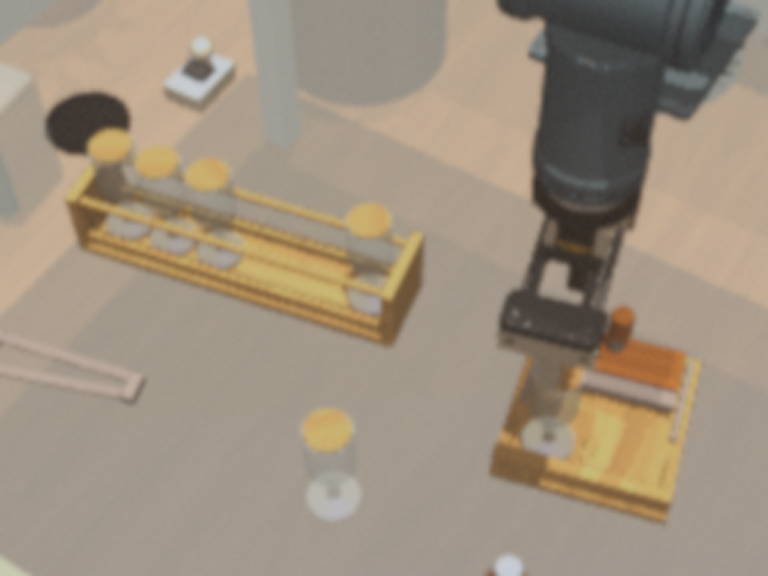

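```bash
python3 - <<'E'
from h import *
s,_=load("s8")
f=lambda p,z:cast(s,(150+p[0]/3.2,120+p[1]/3.2),z)
for p in((110,146),(157,163),(208,174),(369,221)): print(inrk(f(p,.127)))
print("new3",f((328,430),.115),f((334,495),.004))
E
python3 -m crank '{"claw":[-1,-1,-1,-1,-1,-1,1,1,1,1,1,1],"translation":[[0,0,25],[0,0,55],[0,0,80],[0,0,94],[0,0,95],[0,0,95],[0,0,95],[0,0,95],[0,0,95],[0,0,95],[0,0,95],[0,0,95]],"dr":[[0,0,0],[0,0,0],[0,0,0],[0,0,0],[0,0,0],[0,0,0],[0,0,0],[0,0,0],[0,0,0],[0,0,0],[0,0,0],[0,0,0]]}' 20
python3 -m crank '{"claw":[1,1,1,1,1,1,1,1,1,1],"translation":[[0,0,0],[0,0,0],[0,0,0],[0,0,0],[0,0,-10],[0,0,-35],[0,0,-70],[0,0,-105],[0,0,-135],[0,0,-140]],"dr":[[0,0,0],[0,0,0],[0,0,0],[0,0,0],[0,0,0],[0,0,0],[0,0,0],[0,0,0],[0,0,0],[0,0,0]]}' 20
python3 - <<'E'
from h import *
delta(*rk(0,.025),.409,YAW)
E
```

```text
[   0.7 -130.2]
[  4.4 -78.1]
[  0.1 -27.1]
[  0.2 135.2]
new3 [0.6955 0.0337 0.115 ] [0.6948 0.0329 0.004 ]
time: 22.53
eef_pos: [0.5526, 0.1681, 0.2702]
tcp_rot: [180.0, -0.0, 14.5]
ft_force: [-0.1, 0.1, -0.5]
opening: 0.0574
time: 23.37
eef_pos: [0.5535, 0.1682, 0.4165]
tcp_rot: [179.9, -0.6, 14.5]
ft_force: [1.9, -0.1, -0.2]
opening: 0.0436
delta [-116.1  311.6    6.8] [ 0.0012 -0.0105  0.0594]
```

```bash
python3 -m crank '{"claw":[1,1,1,1,1,1,1,1,1,1,1,1],"translation":[[-10,27,0],[-24,64,0],[-38,101,0],[-52,138,0],[-66,175,0],[-80,212,0],[-94,249,0],[-107,283,0],[-115,306,0],[-116,310,0],[-116,310,0],[-116,310,0]],"dr":[[0,0,0],[0,0,0.01],[0,0,0.02],[0,0,0.03],[0,0,0.04],[0,0,0.05],[0,0,0.058],[0,0,0.058],[0,0,0.058],[0,0,0.058],[0,0,0.058],[0,0,0.058]]}'
python3 - <<'E'
from h import *
print(inrk(get_obs()["eef_pos"])); delta(*rk(0,.025),.2705,YAW)
E
```

```text
time: 24.37
eef_pos: [0.5177, -0.1607, 0.4091]
tcp_rot: [-179.9, 0.0, 11.1]
ft_force: [0.7, 0.7, -1.9]
opening: 0.0435
[-1.1 27. ]
delta [  1.2   2.2 138.6] [-0.0016  0.0008  0.0005]
```

```bash
python3 -m crank '{"claw":[1,1,1,1,1,1,1,1,1,1,1,1],"translation":[[1,1,20],[1,1,50],[1,1,80],[1,1,105],[1,1,122],[1,1,131],[1,1,136],[1,1,138],[1,1,139.5],[1,1,139.5],[1,1,139.5],[1,1,139.5]],"dr":[[0,0,0],[0,0,0],[0,0,0],[0,0,0],[0,0,0],[0,0,0],[0,0,0],[0,0,0],[0,0,0],[0,0,0],[0,0,0],[0,0,0]]}'
python3 - <<'E'
from h import *
print(inrk(get_obs()["eef_pos"]))
E
```

```text
time: 25.37
eef_pos: [0.5193, -0.162, 0.2712]
tcp_rot: [179.9, -0.1, 11.2]
ft_force: [0.2, -0.3, -0.8]
opening: 0.0442
[ 0.2 25.4]
```

```bash
python3 -m crank '{"claw":[1,1,1,-1,-1,-1,-1,-1,-1,-1,-1,-1],"translation":[[0,0,1.3],[0,0,1.3],[0,0,1.3],[0,0,1.3],[0,0,1.3],[0,0,1.3],[0,0,1.3],[0,0,1.3],[0,0,-15],[0,0,-50],[0,0,-85],[0,0,-95]],"dr":[[0,0,0],[0,0,0],[0,0,0],[0,0,0],[0,0,0],[0,0,0],[0,0,0],[0,0,0],[0,0,0],[0,0,0],[0,0,0],[0,0,0]]}'
python3 - <<'E'
from h import *
delta(.6945,.0335,.365,11.1)
E
```

```text
time: 26.37
eef_pos: [0.5201, -0.1624, 0.3703]
tcp_rot: [179.7, -0.3, 11.2]
ft_force: [-0.3, -0.4, 0.7]
opening: 0.0924
delta [ 209.1 -158.4    5.8] [ 0.0049 -0.0058  0.0014]
```

```bash
python3 -m crank '{"claw":[-1,-1,-1,-1,-1,-1,-1,-1,-1,-1,-1,-1],"translation":[[20,-15,0],[50,-38,0],[80,-61,0],[110,-84,0],[140,-107,0],[170,-129,0],[195,-148,0],[207,-157,0],[209,-158,0],[209,-158,0],[209,-158,0],[209,-158,0]],"dr":[[0,0,0],[0,0,0],[0,0,0],[0,0,0],[0,0,0],[0,0,0],[0,0,0],[0,0,0],[0,0,0],[0,0,0],[0,0,0],[0,0,0]]}'
python3 - <<'E'
from h import *
save("wrist","w9"); save("scene","s9",(140,100,390,300),3); print(get_obs()["eef_pos"])
E
```

```text
time: 27.37
eef_pos: [0.6928, 0.0324, 0.3652]
tcp_rot: [180.0, 0.0, 11.1]
ft_force: [-0.5, -0.5, 0.4]
opening: 0.0932
[0.69291052 0.03232753 0.3655629 ]
```

View pics/w9.png

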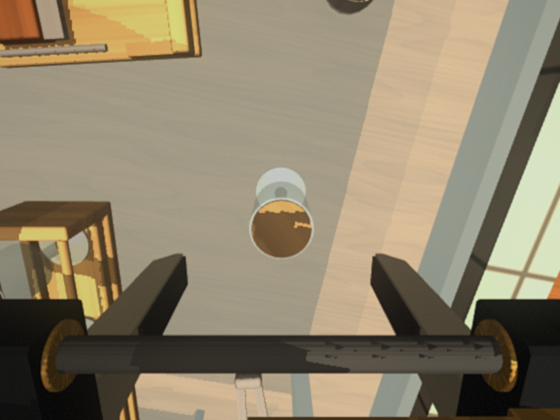

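```bash
python3 - <<'E'
from h import *
c,im=load("w9"); p=cast(c,(281.5,228),.115); print(p,cast(c,(281,194),.008)); delta(p[0],p[1],.2577,11.1)
E
```

```text
[0.6959 0.0327 0.115 ] [0.6968 0.0299 0.008 ]
delta [  3.    0.2 107.9] [ 0.0002  0.0001 -0.0003]
```

```bash
python3 -m crank '{"claw":[-1,-1,-1,-1,-1,-1,-1,1,1,1,1,1],"translation":[[3,0,25],[3,0,55],[3,0,80],[3,0,98],[3,0,106],[3,0,107.5],[3,0,107.5],[3,0,107.5],[3,0,107.5],[3,0,107.5],[3,0,107.5],[3,0,107.5]],"dr":[[0,0,0],[0,0,0],[0,0,0],[0,0,0],[0,0,0],[0,0,0],[0,0,0],[0,0,0],[0,0,0],[0,0,0],[0,0,0],[0,0,0]]}' 20
python3 -m crank '{"claw":[1,1,1,1],"translation":[[0,0,0],[0,0,0],[0,0,0],[0,0,0]],"dr":[[0,0,0],[0,0,0],[0,0,0],[0,0,0]]}' 20
python3 -m crank '{"claw":[1,1,1,1,1,1,1,1],"translation":[[0,0,-10],[0,0,-35],[0,0,-70],[0,0,-105],[0,0,-140],[0,0,-150],[0,0,-150],[0,0,-150]],"dr":[[0,0,0],[0,0,0],[0,0,0],[0,0,0],[0,0,0],[0,0,0],[0,0,0],[0,0,0]]}' 20
python3 - <<'E'
from h import *
delta(*rk(0,.080),.409,YAW)
E
```

```text
time: 28.47
eef_pos: [0.6965, 0.0342, 0.2585]
tcp_rot: [180.0, -0.1, 11.2]
ft_force: [0.2, -0.6, 0.3]
opening: 0.0644
time: 28.8
eef_pos: [0.6963, 0.0342, 0.2577]
tcp_rot: [-180.0, 0.0, 11.2]
ft_force: [-0.9, -0.7, -0.2]
opening: 0.0437
time: 29.47
eef_pos: [0.6962, 0.0342, 0.4072]
tcp_rot: [-180.0, 0.0, 11.2]
ft_force: [-0.2, 0.3, -3.2]
opening: 0.0439
delta [-211.7  103.7   -1.8] [-0.0001  0.0002  0.0013]
```

```bash
python3 -m crank '{"claw":[1,1,1,1,1,1,1,1,1,1,1,1],"translation":[[-20,10,0],[-52,25,0],[-84,41,0],[-116,57,0],[-148,73,0],[-178,87,0],[-200,98,0],[-210,103,0],[-212,104,0],[-212,104,0],[-212,104,0],[-212,104,0]],"dr":[[0,0,0],[0,0,0],[0,0,0],[0,0,0],[0,0,0],[0,0,0],[0,0,0],[0,0,0],[0,0,0],[0,0,0],[0,0,0],[0,0,0]]}'
python3 - <<'E'
from h import *
print(inrk(get_obs()["eef_pos"])); save("wrist","w10"); save("scene","s10",(150,120,290,240),4); delta(*rk(0,.080),.2705,YAW)
E
```

```text
time: 30.47
eef_pos: [0.5095, -0.1083, 0.4072]
tcp_rot: [-180.0, 0.0, 11.2]
ft_force: [1.1, -0.4, -1.4]
opening: 0.0437
[ 0.9 80. ]
delta [-8.000e-01  1.000e-01  1.368e+02] [-0.0005  0.0002  0.0026]
```

View pics/s10.png

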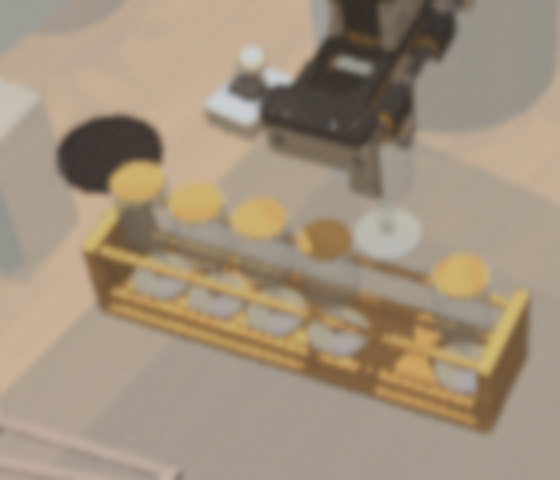

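```bash
python3 - <<'E'
from h import *
s,_=load("s10"); f=lambda u,v,z:inrk(cast(s,(150+u/4,120+v/4),z))
print(f(137,182,.127),f(196,203,.127),f(259,218,.127),f(326,239,.127),f(461,275,.127),"held",f(388,234,.153))
E
```

```text
[   0.3 -130.8] [  3.8 -78.7] [  0.8 -27.6] [ 2.2 28.1] [ -0.8 134.6] held [ 2.2 79.9]
```

```bash
python3 -m crank '{"claw":[1,1,1,1,1,1,1,1,1,1,1,1],"translation":[[-1,-1,20],[-1,-1,50],[-1,-1,80],[-1,-1,105],[-1,-1,122],[-1,-1,130],[-1,-1,134],[-1,-1,136],[-1,-1,137],[-1,-1,137],[-1,-1,137],[-1,-1,137]],"dr":[[0,0,0],[0,0,0],[0,0,0],[0,0,0],[0,0,0],[0,0,0],[0,0,0],[0,0,0],[0,0,0],[0,0,0],[0,0,0],[0,0,0]]}'
python3 - <<'E'
from h import *
print(inrk(get_obs()["eef_pos"]))
E
```

```text
time: 31.57
eef_pos: [0.5077, -0.1083, 0.2716]
tcp_rot: [179.9, -0.1, 11.2]
ft_force: [0.6, 0.5, -1.8]
opening: 0.0437
[-0.8 80.4]
```

```bash
python3 -m crank '{"claw":[1,1,1,-1,-1,-1,-1,-1,-1,-1,-1,-1],"translation":[[0,0,1],[0,0,1.4],[0,0,1.4],[0,0,1.4],[0,0,1.4],[0,0,1.4],[0,0,1.4],[0,0,1.4],[0,0,-15],[0,0,-50],[0,0,-85],[0,0,-120]],"dr":[[0,0,0],[0,0,0],[0,0,0],[0,0,0],[0,0,0],[0,0,0],[0,0,0],[0,0,0],[0,0,0],[0,0,0],[0,0,0],[0,0,0]]}'
python3 - <<'E'
from h import *
delta(.4390,.1770,.40,14.5)
E
```

```text
time: 32.57
eef_pos: [0.5071, -0.108, 0.3918]
tcp_rot: [-180.0, 0.1, 11.2]
ft_force: [0.8, -0.3, -1.4]
opening: 0.0927
delta [ -11.6 -292.8   -7.9] [-0.0008  0.0011 -0.0581]
```

```bash
python3 -m crank '{"claw":[-1,0,0,0,0,0,0,0,0,0,0,0],"translation":[[-1,-25,0],[-3,-61,0],[-5,-97,0],[-6,-133,0],[-8,-169,0],[-9,-205,0],[-10,-241,0],[-12,-275,0],[-12,-291,0],[-12,-293,0],[-12,-293,0],[-12,-293,0]],"dr":[[0,0,0],[0,0,0],[0,0,-0.02],[0,0,-0.04],[0,0,-0.058],[0,0,-0.058],[0,0,-0.058],[0,0,-0.058],[0,0,-0.058],[0,0,-0.058],[0,0,-0.058],[0,0,-0.058]]}' 20
python3 - <<'E'
from h import *
save("wrist","w11");save("scene","s11",(140,110,390,300),3); delta(.439,.177,.243,14.5)
E
```

```text
time: 33.57
eef_pos: [0.439, 0.1766, 0.3907]
tcp_rot: [180.0, -0.0, 14.5]
ft_force: [-0.5, 0.2, 0.6]
opening: 0.0463
delta [  0.   -1.1 147.7] [ 0.0004  0.0002 -0.0014]
```

```bash
python3 -m crank '{"claw":[0,0,0,0,0,0,0,0,1,1,1,1],"translation":[[0,-1,25],[0,-1,60],[0,-1,95],[0,-1,122],[0,-1,138],[0,-1,146],[0,-1,148],[0,-1,148],[0,-1,148],[0,-1,148],[0,-1,148],[0,-1,148]],"dr":[[0,0,0],[0,0,0],[0,0,0],[0,0,0],[0,0,0],[0,0,0],[0,0,0],[0,0,0],[0,0,0],[0,0,0],[0,0,0],[0,0,0]]}' 20
python3 -m crank '{"claw":[1,1,1,1,1,1,1,1,1,1,1,1],"translation":[[0,0,0],[0,0,0],[5,0,0],[12,0,0],[20,0,0],[28,0,0],[35,0,0],[40,0,0],[44,0,0],[47,0,0],[49,0,0],[49,0,0]],"dr":[[0,0,0],[0,0,0],[0,0,0],[0,0,0],[0,0,0],[0,0,0],[0,0,0],[0,0,0],[0,0,0],[0,0,0],[0,0,0],[0,0,0]]}' 20
```

```text
time: 34.67
eef_pos: [0.4389, 0.178, 0.2436]
tcp_rot: [180.0, -0.1, 14.5]
ft_force: [-0.2, -0.9, -0.1]
opening: 0.0244
time: 35.67
eef_pos: [0.4845, 0.1897, 0.2434]
tcp_rot: [180.0, 0.3, 14.5]
ft_force: [-8.4, -5.3, 15.0]
opening: 0.0215
```

```bash
python3 -m crank '{"claw":[1,1,0,0,0,0,0,0,0,0,0,0],"translation":[[2,0,0],[2,0,0],[1,0,0],[0,0,0],[0,0,0],[0,0,0],[0,0,-10],[0,0,-40],[0,0,-75],[0,0,-110],[0,0,-145],[0,0,-180]],"dr":[[0,0,0],[0,0,0],[0,0,0],[0,0,0],[0,0,0],[0,0,0],[0,0,0],[0,0,0],[0,0,0],[0,0,0],[0,0,0],[0,0,0]]}'
python3 - <<'E'
from h import *
o=get_obs(); print(o["eef_pos"]); save("wrist","w12"); save("scene","s12"); save("side","d12")
c,im=load("w12"); h=cv2.cvtColor(np.ascontiguousarray(im),cv2.COLOR_BGR2HSV)
# steel lip edge vs start: print row profile across jaw block at clamp y=+45, z=.037
ctr=np.array([.544,.203]); t=np.radians(14.4); ex=np.array([np.cos(t),np.sin(t)]); ey=np.array([-ex[1],ex[0]])
for xx in range(-110,40,6):
    p=proj(c,[*(ctr+ex*xx/1e3+ey*.045),.037]); print(xx,p,im[int(p[1]),int(p[0]),::-1],end=' | ')
# saturation maps of feet/caps in rack: sample scene at cap positions
print(); s,ims=load("s12")
g=cv2.cvtColor(np.ascontiguousarray(ims),cv2.COLOR_BGR2HSV); m=((g[...,1]>110)&(g[...,2]>90)).astype(np.uint8)
for z in(.127,):
  for y in(-131,-79,-27,27,80,134):
    p=proj(s,[*rk(.001,y/1e3),z]); x0,y0=p.astype(int); w=ims[y0-8:y0+9,x0-10:x0+11]
    print(y,p,w[8,10,::-1],w[8,3,::-1],w[8,17,::-1])
E
```

```text
time: 36.67
eef_pos: [0.4857, 0.1902, 0.4252]
tcp_rot: [-180.0, -0.0, 14.5]
ft_force: [0.7, 0.0, 0.1]
opening: 0.0467
[0.48569006 0.19020012 0.42522132]
-110 [227.  141.9] [232 187 107] | -104 [233.  141.9] [232 214 124] | -98 [239.  141.9] [231 218 125] | -92 [244.9 141.9] [233 219 127] | -86 [250.9 141.9] [232 217 125] | -80 [256.9 141.9] [233 218 126] | -74 [262.8 141.9] [173 133  73] | -68 [268.8 141.9] [232 143  72] | -62 [274.8 141.9] [219 129  67] | -56 [280.8 141.9] [232 149  75] | -50 [286.7 142. ] [229 139  72] | -44 [292.7 142. ] [228 137  71] | -38 [298.7 142. ] [232 149  76] | -32 [304.6 142. ] [233 154  77] | -26 [310.6 142. ] [233 236 214] | -20 [316.6 142. ] [232 234 211] | -14 [322.6 142. ] [233 219 152] | -8 [328.5 142. ] [233 222 128] | -2 [334.5 142. ] [233 200 115] | 4 [340.5 142. ] [233 194 113] | 10 [346.4 142.1] [232 196 113] | 16 [352.4 142.1] [232 190 108] | 22 [358.4 142.1] [97 75 46] | 28 [364.3 142.1] [230 179 103] | 34 [370.3 142.1] [232 204 119] | 
-131 [184.1 165.6] [202 173 108] [144 122  84] [182 163 131]
-79 [199.3 170.1] [202 175 109] [185 161 112] [179 164 143]
-27 [214.9 174.6] [203 175 109] [176 156 119] [187 162 124]
27 [231.3 179.4] [201 174 107] [193 168 122] [182 165 135]
80 [247.8 184.2] [202 175 109] [189 168 123] [186 166 125]
134 [264.8 189.1] [202 176 110] [192 168 121] [195 170 119]
```

```bash
python3 - <<'E'
from h import *
ctr=np.array([.544,.203]); t=np.radians(14.4); ex=np.array([np.cos(t),np.sin(t)]); ey=np.array([-ex[1],ex[0]])
for f in("w1","w2","w12"):
    c,im=load(f); im=np.ascontiguousarray(im).astype(np.float32)
    xs=np.arange(-100,-8,.5); 
    P=np.array([proj(c,[*(ctr+ex*x/1e3+ey*.045),.037]) for x in xs],np.float32)[None]
    v=cv2.remap(im,P[...,0],P[...,1],1)[0]; d=np.abs(np.diff(v[:,0]-v[:,1]*1.0)); d2=np.abs(np.diff(v[:,0]-v[:,0]+v[:,0]-2*v[:,1]+v[:,2]))
    g=v[:,0]-v[:,1]; i=np.argmax(np.diff(cv2.blur(g[:,None],(1,5))[:,0])); j=np.argmin(np.diff(cv2.blur(g[:,None],(1,5))[:,0])); print(f,"block edges",xs[i],xs[j])
for f in("s12",):
    c,im=load(f); im=np.ascontiguousarray(im)
    crop=im[155:200,175:285].astype(int); m=(np.abs(crop-[109,175,202]).max(2)<14).astype(np.uint8)
    n,_,st,ce=cv2.connectedComponentsWithStats(m)
    for k in range(1,n):
        if st[k,4]>25: print(st[k],inrk(cast(c,ce[k]+[175,155],.127)))
E
```

```text
w1 block edges -77.0 -86.5
w2 block edges -34.0 -75.5
w12 block edges -31.5 -15.0
[ 3  6 13  8 75] [  -2.6 -133. ]
[18 11 13  9 82] [  0.7 -81.7]
[33 15 13  9 94] [ -0.6 -29.9]
[49 20 14  9 92] [ 0.1 25. ]
[ 66  24  13  10 101] [-0.6 77.7]
[84 29 13 10 98] [ -2.4 132.3]
```

```bash
python3 - <<'E'
from h import *
ctr=np.array([.544,.203]); t=np.radians(14.4); ex=np.array([np.cos(t),np.sin(t)]); ey=np.array([-ex[1],ex[0]])
for f in("w1","w2","w12"):
    c,im=load(f); im=np.ascontiguousarray(im).astype(np.float32)
    for yy in(.045,.052):
        xs=np.arange(-40,-6,1.); P=np.array([proj(c,[*(ctr+ex*x/1e3+ey*yy),.037]) for x in xs],np.float32)[None]
        v=cv2.remap(im,P[...,0],P[...,1],1)[0]; print(f,yy,(v[:,2]-v[:,1]).astype(int).tolist())
print(get_obs()["time"])
E
```

```text
w1 0.045 [87, 88, 87, 87, 89, 84, 61, 30, 20, 21, 21, 20, 21, 21, 20, 20, 19, 17, 15, 14, 13, 14, 11, 8, 7, 7, 6, 5, 6, 6, 5, 5, 5, 4]
w1 0.052 [86, 86, 86, 86, 87, 84, 62, 33, 21, 20, 20, 20, 20, 21, 21, 20, 20, 20, 20, 21, 22, 20, 15, 9, 7, 6, 6, 6, 6, 6, 6, 6, 6, 6]
w2 0.045 [78, 78, 77, 77, 78, 84, 66, 8, 0, 1, 0, 1, 1, 2, 2, 2, 3, 9, 11, 17, 18, 16, 9, 8, 8, 8, 8, 8, 7, 7, 6, 6, 6, 7]
w2 0.052 [78, 78, 76, 76, 75, 81, 62, -2, -1, -1, -2, -1, 0, 0, 0, 0, 0, 0, 0, 2, 3, 3, 7, 6, 7, 7, 7, 7, 7, 7, 6, 6, 6, 5]
w12 0.045 [89, 84, 80, 80, 79, 79, 77, 78, 83, 57, 14, -2, -3, -3, -2, -1, 0, 0, -1, -2, -2, 0, 0, 1, 2, 9, 13, 12, 11, 11, 12, 11, 11, 11]
w12 0.052 [90, 86, 82, 79, 78, 77, 75, 79, 88, 58, 9, -3, -4, -5, -4, -3, -3, -1, -1, -1, 0, 4, 6, 2, 0, 15, 28, 31, 31, 31, 30, 31, 34, 33]
36.8167
```

```bash
python3 -m crank '{"claw":[-1,-1,-1,-1],"translation":[[0,0,0],[0,0,0],[0,0,0],[0,0,0]],"dr":[[0,0,0],[0,0,0],[0,0,0],[0,0,0]]}'
python3 - <<'E'
from h import *
save("wrist","w13")
ctr=np.array([.544,.203]); t=np.radians(14.4); ex=np.array([np.cos(t),np.sin(t)]); ey=np.array([-ex[1],ex[0]])
for f in("w1","w2","w12","w13"):
    c,im=load(f); im=np.ascontiguousarray(im).astype(np.float32)
    def prof(yy,z,a,b):
        xs=np.arange(a,b,.5); P=np.array([proj(c,[*(ctr+ex*x/1e3+ey*yy),z]) for x in xs],np.float32)[None]
        return xs,cv2.remap(im,P[...,0],P[...,1],1)[0]
    xs,v=prof(.052,.037,-45,-15); g=v[:,2]-v[:,1]; e1=xs[np.argmin(np.diff(g))]
    # left and right outer edges of clamp base, z=.012
    xs,v=prof(.052,.012,-150,-90); s=v[:,2]-v[:,0]; e0=xs[np.argmax(np.diff(s))]
    xs,v=prof(.052,.037,15,70); s=v[:,2]-v[:,0]; e2=xs[np.argmin(np.diff(s))]
    print(f,"base left",e0,"lip/block",e1,"right",e2)
E
```

```text
time: 37.15
eef_pos: [0.4858, 0.1901, 0.4213]
tcp_rot: [-180.0, 0.2, 14.5]
ft_force: [0.8, 0.5, -0.6]
opening: 0.0686
w1 base left -131.5 lip/block -34.5 right 39.0
w2 base left -131.5 lip/block -34.0 right 38.5
w12 base left -131.5 lip/block -30.5 right 39.5
w13 base left -132.0 lip/block -31.0 right 38.0
```

```bash
python3 -c "
from rig import *
print(close_job())"
```

```text
the job is handed in; nothing more can be done
None
```

I opened the clamp jaw and slid the three shown glasses along the rack without lifting them. I then set both clamp glasses and the shelf glass into the gaps, shut the jaw and handed the job in at about 37 s.

- **Glasses:** the last scene picture shows all six caps on the rack's centre line within 3 mm. They stand at y ≈ −133, −82, −30, 25, 78 and 132 mm, about 52–55 mm apart. I checked this by colour mask and number only, because the limit of 16 pictures viewed had been reached.
- **Uprightness:** I did not look at the last glass after letting it go. That it stands upright rests on its cap position and on it being released at floor height.
- **Jaw open:** I pulled until it resisted with 13 N or more against the stop, and a wrist picture showed the lip clear of the feet.
- **Jaw shut:** I pushed it shut against its stop with about 10 N. The wrist view puts it about 3 mm further closed than at the start. That disagrees with the start being exactly closed. I took it to have stood slightly open then, because I pushed it to its stop and the knob now lies nearer its stated closed position.
- **Bystanders:** I did not go near the other things on the shelf, and I made no separate final check of them. I did not see any glass being knocked aside.

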